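Fit the crank and run the tin mixer down to zero

ROBOT

A 6-joint arm with a two-finger parallel gripper is mounted at the origin on the work surface. World frame = base frame: x ahead of the robot, y to its left, z up, the work surface at z = 0. Lengths are in mm, angles in rad, forces in N, time in s.
With the tool pointing down it reaches from about 250 to 725 mm from the base axis. Payload 4 kg.
Tool frame: the origin (TCP) lies midway between the tips of the shut fingers; the grasp point (between the pads) lies 19 mm behind it; z points along the fingers, y is the line along which they close (so a half turn about z gives the same grasp; the last joint's range is limited). The gripper opens to 85 mm and grips with 20 to 120 N. Pads are 22 mm wide; open, the fingers measure 114 mm over their backs; the gripper's body (76 mm by 85 mm) begins 54 mm behind the grasp point. The pads swing forward as they close: fully open they stand 13 mm farther back than shut.
Start: joints at [0, 0.241, 0.005, 1.335, 0, 1.571], TCP at [499.999, -0, 231.306] pointing down, gripper open.
Joint ranges: [-2.72, 2.72], [-1.05, 1.87], [-1.09, 1.28], [-1.99, 2.15], [-1.42, 1.44], [-3.14, 3.14]. Speed limits (rad/s): [2.79, 2.79, 3.14, 3.14, 3.14, 3.14].

INTERFACE

Orientations are given as a rotation vector (axis times angle).
In Python, from station import env gives the robot as it stands.
- The arm moves only by the tool step_arm, never from a script. Its argument "increments" is a list of rows, each an object with "delta_pos": the shift along the tool's x, y, z normalised to -1 to 1, where 1 is 120 mm, a list of three; "angular": the turn, a rotation vector about the tool's x, y, z normalised to -1 to 1, where 1 is 45 degrees, a list of three; "jaw": the closure in counts, from 0 (fully open) to 255 (shut). In form: [{"delta_pos": [tx, ty, tz], "angular": [ax, ay, az], "jaw": jaw}, ...]. A call has 1 to 10 rows; each row shifts and turns the commanded pose from where the row before left it, along the tool's axes as they then stand; what a row does not reach is not made up. A row lasts 1/8 s, in which the tool goes at most 62.5 mm and 10.7 degrees, less where a joint would pass 70% of its speed; a pose out of reach is approached as far as the arm can. A call with a number of a shift or a turn outside -1 to 1 is refused whole. A call with a gripper value outside its range is refused whole. The fingers move at their own pace and stop on an object; "newtons" is the grip in N (left out, the last holds). Time passes only in rows, so rows that do not move let the fingers close. It gives the time, the measured TCP pose, the force, the opening and the grip force at its end, in the units of the state.
- env.state(): the state, without advancing time (a new reading comes with each control period).
- env.camera(name): name is "scene" or "side" or "wrist"; returns a dict with "color" (400x640x3 uint8, blue, green, red), "vfov" (degrees; the focal length in pixels is half the picture's height over the tangent of half this angle, whatever the lens; pixels are square), "cx", "cy" (the principal point, pixels), "T" (4x4, takes a point from camera to world coordinates); the wrist camera has in their place "hand_eye" (4x4, takes a point from camera to tool coordinates, whose origin is the TCP and whose axes are the flange's). Camera axes: x right, y up, looking along -z (the intrinsics and any distortion apply to the point x, -y, -z); pixel columns grow to the right and rows downward; lengths in mm; the calibration is good to about 2 mm. A picture is of the moment at which its call begins: read the wrist's pose just before it. There is no depth.
- env.hand_in(): hands the job in; it is judged then, once.
The state is a dict: "clock": time; "joints": joint angles; "joint_vel": joint speeds; "effort": joint torques, N m; "ee_pos": TCP position; "ee_rot": TCP orientation; "contact_force": force on the tool from outside, world axes, zero at the start; "torque": the same for the moment, N m; "grip_width": finger opening in mm; "grip_force": force on a finger pad.
Only numpy, scipy, OpenCV 4.12 (cv2) and the standard library are available. Lean on these libraries where they do the work, as an engineer would, in place of code of your own. Each camera call takes 0.05 s, during which the arm holds its last target. There are 200 camera calls.

TASK

Fit the loose crank handle onto the hand-operated tin mixer: hub fully down on the upright post of the drive plate, with the crank arm lying between the plate's two pins, and let go of it. Then take the handle by its free-spinning upright grip and crank clockwise (seen from above) in a steady circle, at well under one turn a second and without letting go, until the pointer of the run-down dial stands at the raised zero mark. Leave the handle fitted, and do not shift the roller, the brush or the small tin.

Things in the scene. Friction and masses are not known exactly. Their poses are not given: they have to be found in the camera images.
- mixer: tin mixer: fixed grey box 160 (x) by 370 mm (y), deck 60 mm above the table. Origin on the table under the axis of the drive plate at its -y end (box from y = -80 to +290 mm). At y = 145 mm: white dial, radius 36, black pointer; at 235 mm: turntable with a paint tin clamped on it (radius 50, top 147 mm above the table), turning with the drive.
- drive_seat (a point): on the drive axis, on the upper face (75 mm above the table) of the round aluminium drive plate, radius 55: where the centre of the hub's underside must rest. A post, diameter 14, 32 mm high, tapered tip, rises here. x points from the axis through the middle of the gap between the two pins, z up; the frame turns with the drive.
- pin_gap (a point): middle of the gap between the drive plate's two upright pins, 42 mm from the axis, at the plate's face. Pins: diameter 12 mm, tapered tips, 22 mm high, clear gap 22 mm; a pad 5.5 mm high lies between them, on which the crank arm rests.
- drive (a joint): angle of the drive plate, rad: grows as it turns clockwise seen from above; negative at the start (about 1.8 to 2.2 turns to go), 0 when the dial's pointer stands exactly at the zero mark. It can be turned past 0 and back. Turning takes about 0.2 to 0.3 N m (some 3 N at the grip); it stays where it is left.
- pointer_tip (a point): tip of the dial's black pointer, 30 mm from the dial's centre; it turns clockwise 1/5 as far as the drive plate and comes to the zero mark when the drive is at 0.
- zero_mark (a point): inner end of the raised dark zero mark at the dial's rim, on the mixer's +x side of the dial.
- crank_handle: loose steel crank handle, 0.4 kg, lying hub down. Origin: centre of the hub's underside; x along the arm to the grip, z up. Hub: block 36 x 36 mm, 46 high, blind bore diameter 17, 36 deep, open below. Arm: bar 16 mm wide, 6 to 18 mm above the hub's underside, ending 97 mm from the hub's axis, with a nut (radius 9) below its end, level with the hub's underside.
- crank_grip: the handle's free-spinning grip: black upright sleeve, diameter 26 mm, 62 mm high, from 20 to 82 mm above the hub's underside. Origin: centre of its lower end; it spins about its own z, so its yaw means nothing.
- grip_mid (a point): middle of the grip, on its axis, 51 mm above the hub's underside and 85 mm from the hub's axis.
- roller: bystander: paint roller with red handle, lying, 280 mm long, 110 mm wide head; origin on the table midway along.
- brush: bystander: paint brush with blue handle, lying, 190 mm long.
- tin_small: bystander: small closed paint tin, radius 33, 70 mm high; origin under its centre.
Mind the look-alikes: they are no part of the job. Of the things like the crank_handle, leave any that is green or pink; of the rest the larger one is meant.

How it is judged (in metres and radians):
On the way, in this order (a step that is already met when the one before it is completed fails the run):
1. the handle is seated on the drive (hub underside within 5 mm of the seat, arm between the pins) and let go (distance between crank_handle and drive_seat below 0.005 m and x of grip_mid in the frame of drive_seat above 0.078 m and contact force between the fingers and crank_handle below 0.1 N), for 0.2 s.
2. the handle is cranked by its grip, with about half of the run or more still to go (contact force between the fingers and crank_grip above 0.3 N and value of joint drive between -9.5 and -6.3 rad), for 0.05 s.
At the end, for the whole second after the job is handed in: The dial's pointer stands at the zero mark (drive within 0.8 rad of 0, that is the pointer within 0.16 rad) and at rest, with the handle still seated on the drive (hub underside within 6 mm of the seat, arm between the pins) (value of joint drive between -0.8 and 0.8 rad and velocity of joint drive between -0.1 and 0.1 rad/s and distance between crank_handle and drive_seat below 0.006 m and x of grip_mid in the frame of drive_seat above 0.078 m); the robot touches nothing.
It fails at once if the fingers let go of the grip while the cranking is under way (drive between -10 and -0.85 rad) (value of joint drive between -10 and -0.85 rad and contact force between the fingers and crank_grip below 0.02 N).
It fails at once if the drive is spun faster than 7 rad/s (velocity of joint drive above 7 rad/s or velocity of joint drive below -7 rad/s).
It fails at once if the roller, the brush or the small tin beside the mixer is shifted by more than 40 mm (distance of any of roller, brush, tin_small from where it was at the start of the episode above 0.04 m).
It also fails if it takes over 67 s, if anything falls off the work surface, if the arm or the gripper's body presses on something with over 40 N, if the wrist force passes 120 N, or if a joint passes its speed limit or range.

## Working session

There is one attempt and no reset: what is moved stays moved. The work goes in short steps, Python scripts to look and compute and a tool call to move; the robot and the scene stay as the last step left them, time stands still between calls to the robot, and variables do not carry over. Pictures are saved under pics/ and viewed, at most 10 in all, crops included, and the job is handed in when it is done.

Besides the shell and the picture viewer there is one more tool, called by a JSON object that holds its "op" and its "data". step_arm: Moves the arm, as the interface text tells. Scaled input: -1 to 1 covers 120 mm each way for a shift and 45 degrees each way for a turn. Its arguments: {"type":"object","properties":{"increments":{"type":"array","items":{"type":"object","properties":{"delta_pos":{"type":"array","items":{"type":"number","minimum":-1,"maximum":1}},"angular":{"type":"array","items":{"type":"number","minimum":-1,"maximum":1}},"jaw":{"type":"number"}}}},"newtons":{"type":"number"}},"required":["increments"]}

```bash
mkdir -p pics; ls; python3 - <<'E'
from station import env
import cv2,numpy as np
s=env.state();print({k:np.round(v,3).tolist() for k,v in s.items()})
for n in("scene","side"):
    c=env.camera(n);cv2.imwrite(f"pics/{n}0.png",c["color"]);np.savez(f"{n}0.npz",**c);print(n,{k:c[k] for k in c if k!="color"})
E
```

```text
pics
{'clock': 0.0, 'joints': [0.0, 0.241, 0.004, 1.335, -0.0, 1.571], 'joint_vel': [-0.0, 0.001, -0.001, -0.001, -0.0, -0.001], 'effort': [0.001, -37.232, 25.241, 0.017, 0.0, 0.0], 'ee_pos': [499.381, 0.004, 230.422], 'ee_rot': [-2.22, -2.22, 0.002], 'contact_force': [0.148, 0.07, -0.78], 'torque': [-0.006, 0.019, -0.013], 'grip_force': 0.0, 'grip_width': 85.147}
scene {'vfov': 49.35152116499772, 'cx': 322.55296499437185, 'cy': 197.0848354877819, 'T': array([[ 7.93223950e-01, -5.03119277e-01,  3.43025886e-01,
         9.61289744e+02],
       [ 6.08715876e-01,  6.70097236e-01, -4.24776031e-01,
        -6.50453386e+02],
       [-1.61476888e-02,  5.45747824e-01,  8.37793868e-01,
         1.12669155e+03],
       [ 0.00000000e+00,  0.00000000e+00,  0.00000000e+00,
         1.00000000e+00]])}
side {'vfov': 44.390647274740154, 'cx': 313.02893286737685, 'cy': 194.59649885137551, 'T': array([[-9.53746392e-01,  2.19747164e-01, -2.05131673e-01,
         2.51277526e+02],
       [-3.00219521e-01, -7.31152009e-01,  6.12605076e-01,
         7.75481065e+02],
       [-1.53642063e-02,  6.45854414e-01,  7.63305979e-01,
         1.21127149e+03],
       [ 0.00000000e+00,  0.00000000e+00,  0.00000000e+00,
         1.00000000e+00]])}
```

View pics/scene0.png

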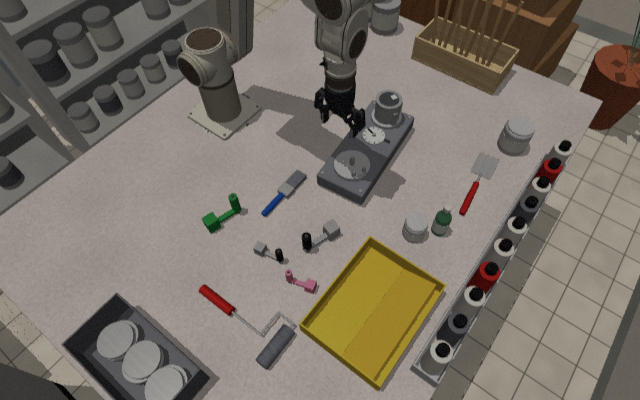

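View pics/side0.png

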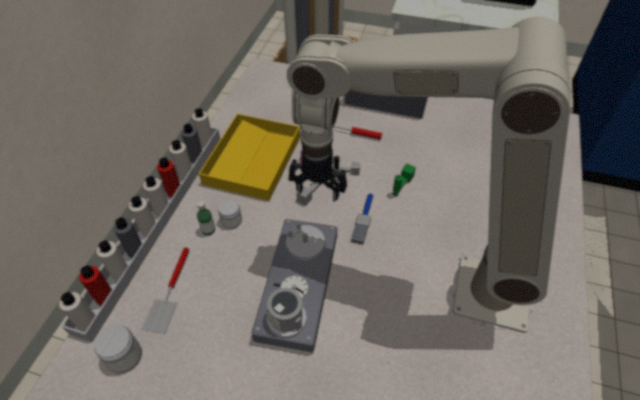

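Scene view: the target handle (grey, larger) has its hub at about (332,229) and grip at (307,241). The drive plate is at (352,165), the dial at (374,134), the brush at (285,193) and the small tin at (415,227). The side view has the drive plate at (306,239).

```bash
cat > h.py <<'E'
import numpy as np,cv2
from scipy.spatial.transform import Rotation as R
def f(c): return 200/np.tan(np.radians(float(c["vfov"]))/2)
def load(n): return dict(np.load(n+".npz"))
def ray(c,u,v):
    d=np.array([(u-c["cx"])/f(c),-(v-c["cy"])/f(c),-1.]); T=c["T"]
    return T[:3,3],T[:3,:3]@d
def on(c,u,v,z):
    o,d=ray(c,u,v); return o+d*(z-o[2])/d[2]
def proj(c,p):
    q=np.linalg.inv(c["T"])@np.append(p,1); return np.array([c["cx"]-f(c)*q[0]/q[2], c["cy"]+f(c)*q[1]/q[2]])
def wrist(env,name):
    s=env.state(); c=env.camera("wrist")
    T=np.eye(4);T[:3,:3]=R.from_rotvec(s["ee_rot"]).as_matrix();T[:3,3]=s["ee_pos"]
    c["T"]=T@c["hand_eye"]; cv2.imwrite(f"pics/{name}.png",c["color"]); np.savez(f"{name}.npz",**c); return c
E
python3 - <<'E'
from h import *
c=load("scene0")
for n,u,v,z in[("hubtop",332,227,46),("griptop",307,236,82),("plate",352,165,75),("dial",374,134,60),("corner_near",360,200,60),("corner_l",319,178,60),("tin_s",415,221,70),("brush",264,213,5),("brush2",303,174,5),("pinkhub",311,286,20),("smallhub",260,246,30),("smallgrip",279,252,30)]:
    print(n,on(c,u,v,z).round())
s=load("side0");print(on(s,306,239,75).round(),on(s,295,283,60).round())
a=cv2.resize(c["color"][90:260,230:430],None,fx=4,fy=3.5,interpolation=cv2.INTER_CUBIC)
a=cv2.resize(c["color"][95:245,245:445],None,fx=4,fy=4,interpolation=cv2.INTER_CUBIC)
cv2.imwrite("pics/crop.png",a)
E
```

```text
hubtop [ 602. -167.   46.]
griptop [ 576. -246.   82.]
plate [531.  28.  75.]
dial [509. 182.  60.]
corner_near [618. -52.  60.]
corner_l [474. -62.  60.]
tin_s [783. -23.  70.]
brush [ 396. -233.    5.]
brush2 [399. -49.   5.]
pinkhub [ 657. -333.   20.]
smallhub [ 472. -330.   30.]
smallgrip [ 526. -312.   30.]
[526.  26.  75.] [514. 160.  60.]
```

View pics/crop.png

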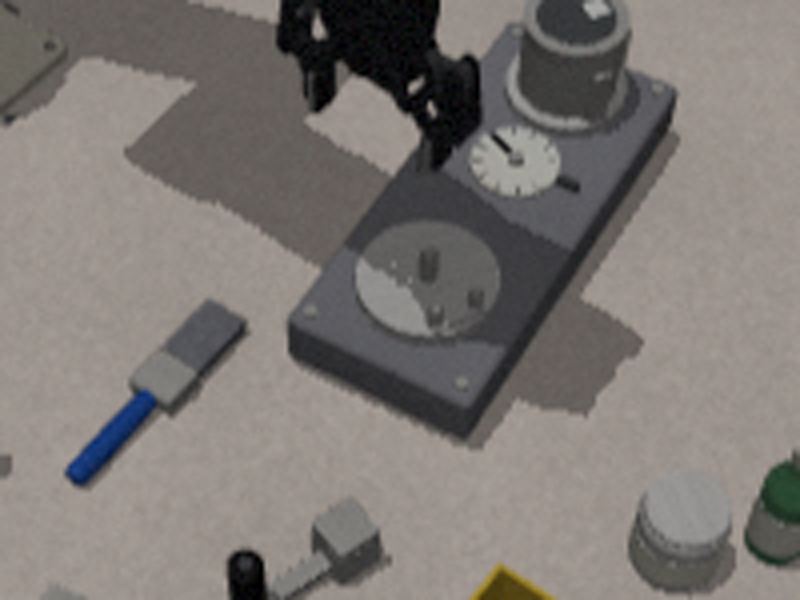

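The crop shows the plate with its post at (428,255), pins at (435,312) and (476,295), and the dial with its pointer up-left and the zero mark to the lower right. Next I'll take the wrist view.

```bash
python3 - <<'E'
from station import env
from h import *
c=wrist(env,"w0");print(c["hand_eye"].round(3),f(c),c["cx"],c["cy"],c["vfov"])
for n,p in[("drive",(529,27,75)),("hub",(602,-167,46))]: print(n,proj(c,p))
E
```

```text
[[ 0.00000e+00  9.55000e-01  2.97000e-01  7.45000e+01]
 [ 1.00000e+00 -1.00000e-03  1.00000e-03 -9.28000e-01]
 [ 1.00000e-03  2.97000e-01 -9.55000e-01 -1.42302e+02]
 [ 0.00000e+00  0.00000e+00  0.00000e+00  1.00000e+00]] 279.77662886281865 318.4891357113186 200.2579835539943 71.1186156750182
drive [347.58511424 159.74902352]
hub [394.35761667 297.61101362]
```

View pics/w0.png

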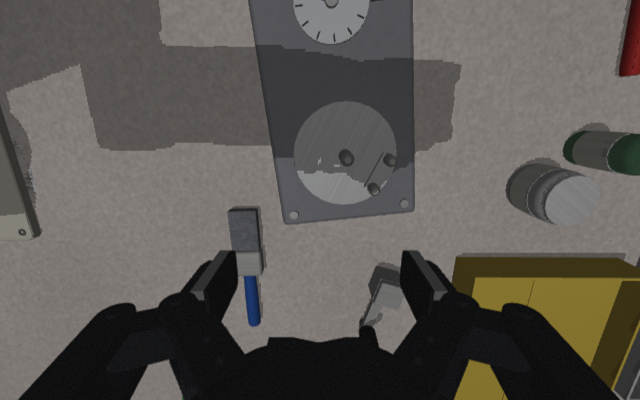

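The wrist view shows the plate at about (345,153), the post tip at (347,157) and pin tips at (390,159) and (374,188). The target handle's hub is at about (385,280), partly hidden behind a finger.

```bash
python3 - <<'E'
from h import *
w=load("w0");s=load("scene0")
k=lambda x,y:(245+x/4,95+y/4)
print("w plate",on(w,345,153,75)[:2],"post",on(w,347,156,106)[:2],"pins",on(w,390,158,97)[:2],on(w,374,188,97)[:2])
print("s plate",on(s,*k(428,279),75)[:2],"post",on(s,*k(430,250),106)[:2],"pins",on(s,*k(436,308),97)[:2],on(s,*k(477,291),97)[:2])
print("dial w",on(w,331,5,60)[:2],"s",on(s,*k(516,160),60)[:2])
# pointer / zero
d=on(s,*k(516,160),62);p=on(s,*k(493,134),62);z=on(s,*k(560,180),62)
a=lambda v:np.arctan2(v[1],v[0]); print("ptr ang",np.degrees(a(p-d)),"zero",np.degrees(a(z-d)))
# zoom handle scene + wrist
cv2.imwrite("pics/c2.png",np.hstack([cv2.resize(s["color"][215:260,295:350],None,fx=7,fy=7,interpolation=2),cv2.resize(w["color"][255:345,350:415],None,fx=3.5,fy=3.5,interpolation=2)]) )
E
```

```text
w plate [526.03858251  34.1597764 ] post [525.18380456  35.5194334 ] pins [568.49918842  32.27344108] [554.55630326   1.70802806]
s plate [530.86503835  28.93098395] post [529.09382582  31.81925583] pins [559.9828679   -3.49365773] [575.16975114  27.27769694]
dial w [509.89438892 173.75835735] s [511.8082173  178.80578531]
ptr ang 158.51906264441308 zero 4.978718149519189
```

View pics/c2.png

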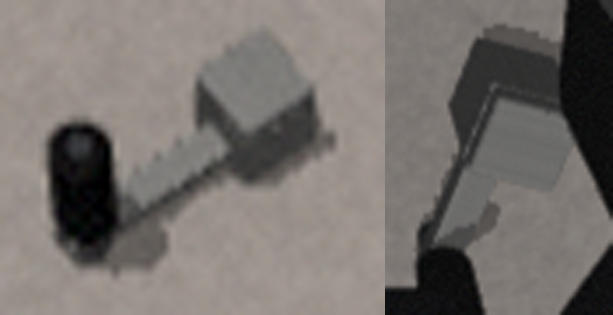

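{"op": "step_arm", "data": {"increments": [{"delta_pos": [-0.348, 0.215, 0.06], "angular": [0, 0, 0], "jaw": 0}, {"delta_pos": [-0.348, 0.215, 0.06], "angular": [0, 0, 0], "jaw": 0}, {"delta_pos": [-0.348, 0.215, 0.06], "angular": [0, 0, 0], "jaw": 0}, {"delta_pos": [-0.348, 0.215, 0.06], "angular": [0, 0, 0], "jaw": 0}, {"delta_pos": [0, 0, 0], "angular": [0, 0, 0.211], "jaw": 0}, {"delta_pos": [0, 0, 0], "angular": [0, 0, 0.211], "jaw": 0}, {"delta_pos": [0, 0, 0], "angular": [0, 0, 0], "jaw": 0}, {"delta_pos": [0, 0, 0], "angular": [0, 0, 0], "jaw": 0}], "newtons": 60}}

```text
clock: 1.15
ee_pos: [603.1, -166.9, 202.3]
ee_rot: [-2.555, -1.828, 0.0]
contact_force: [0.4, 0.3, -0.5]
grip_width: 85.2
grip_force: 0.0
```

```bash
python3 - <<'E'
from station import env
from h import *
c=wrist(env,"w1");s=env.state();print(s["ee_pos"],s["ee_rot"],s["clock"],s["joints"])
print(proj(c,(602,-167,46)))
E
```

```text
[ 603.10516698 -166.83261553  202.45780884] [-2.55542397e+00 -1.82712543e+00  1.93253410e-04] 1.2 [-2.69877640e-01  5.07414168e-01  3.21494462e-01  1.38508088e+00
  6.98828319e-06  1.63027182e+00]
[318.20993445 184.27429586]
```

View pics/w1.png

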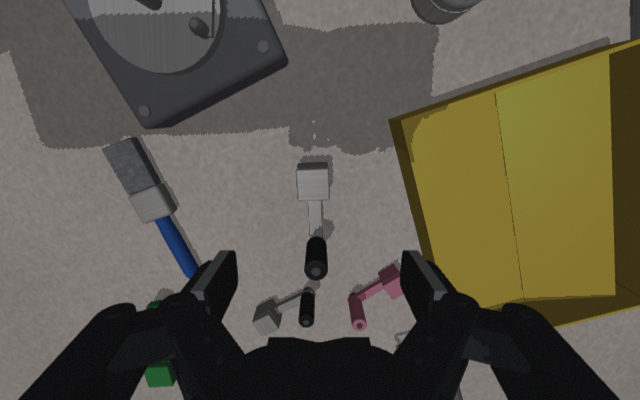

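The wrist view shows the hub top centred at about (313,183), the arm running down the picture and the grip top at about (316,272). The fingers straddle clear space.

```bash
python3 - <<'E'
from h import *
c=load("w1");g=cv2.cvtColor(c["color"],cv2.COLOR_BGR2GRAY)
roi=g[155:215,285:345];print(roi[::4,::4])
m=(roi>155).astype(np.uint8);m=cv2.morphologyEx(m,cv2.MORPH_OPEN,np.ones((11,11)))
cs,_=cv2.findContours(m,0,2);k=max(cs,key=cv2.contourArea);r=cv2.minAreaRect(k);print(r)
b=cv2.boxPoints(r)+[285,155];P=[on(c,*p,46)[:2] for p in b];print(np.round(P,1),np.mean(P,0))
for i in range(4):d=P[i]-P[i-1];print(np.linalg.norm(d),np.degrees(np.arctan2(d[1],d[0])))
gp=on(c,316,272,82);print("grip",gp, np.degrees(np.arctan2(*(gp[:2]-np.mean(P,0))[::-1])),np.linalg.norm(gp[:2]-np.mean(P,0)))
T=R.from_rotvec([-2.5554,-1.8271,0]).as_matrix();print("tool x,y world deg",np.degrees(np.arctan2(T[1,:2],T[0,:2])))
E
```

```text
[[120 121 117 118 122 112 114 115  89  90 117  89 128 123 124]
 [122 125 122 118  86  85  89  86  83  87  86  86 127 124 118]
 [127 126 119 117  52  51  50  48  49  48  48  86 124 122 123]
 [123 127 122  78  49  51  54  53  54  59  55  86 123 123 122]
 [123 120 126 130 135 137 137 138 135 133 133  87  95 128 123]
 [124 126 123 129 136 134 134 133 133 133 132  86 123 126 124]
 [124 121 126 118 134 135 132 131 130 129 128  89 122 122 123]
 [124 122 126 106 131 131 131 130 130 129 128  72 120 123 119]
 [122 124 126 102 132 132 129 128 127 126 124 100 125 121 123]
 [120 119 122  96 134 133 133 130 128 125 126  86 121 125 124]
 [128 122 116  93 131 129 128 125 124 123 121  91 122 121 127]
 [118 120 118 109 130 129 127 121 120 110 104 105 128 129 126]
 [120 120 123 123 125 120 135 130 130  78 123 124 124 121 121]
 [125 121 122 123 124 122 133 130 130  73 123 119 122 122 119]
 [121 122 119 123 120 121 132 130 129  77 120 122 124 123 124]]Traceback (most recent call last):
  File "<stdin>", line 5, in <module>
ValueError: max() iterable argument is empty
```

```bash
python3 - <<'E'
from h import *
c=load("w1")
h=on(c,313,184.7,46);gp=on(c,316,272,82);print(h,gp,np.degrees(np.arctan2(*(gp-h)[1::-1])),np.linalg.norm((gp-h)[:2]))
print([on(c,u,v,46)[:2].round(1).tolist() for u,v in[(297.5,170),(328.5,170),(328.5,199.5),(297.5,200)]])
T=R.from_rotvec([-2.5554,-1.8271,0]).as_matrix();t=np.array([603.1,-166.8,202.4])
print("tool x,y world deg",np.degrees(np.arctan2(T[1,:2],T[0,:2])),"hub in tool",T.T@(h-t),"grip in tool",T.T@(gp-t))
E
```

```text
[ 596.42426575 -165.61004002   46.        ] [ 571.58711902 -249.05965642   82.        ] -106.5746078097871 87.06734368217036
[[585.9, -144.7], [617.7, -155.5], [607.2, -187.3], [574.2, -176.7]]
tool x,y world deg [ 71.12920905 -18.87078989] hub in tool [ -1.0511313   -6.67666493 156.40095492] grip in tool [-88.04442998  -3.19407691 120.39040229]
```

{"op": "step_arm", "data": {"increments": [{"delta_pos": [-0.008, -0.056, 0.3], "angular": [0, 0, -0.05], "jaw": 0}, {"delta_pos": [0, 0, 0.4], "angular": [0, 0, 0], "jaw": 0}, {"delta_pos": [0, 0, 0.4], "angular": [0, 0, 0], "jaw": 0}, {"delta_pos": [0, 0, 0.3], "angular": [0, 0, 0], "jaw": 0}, {"delta_pos": [0, 0, 0.2], "angular": [0, 0, 0], "jaw": 0}, {"delta_pos": [0, 0, 0], "angular": [0, 0, 0], "jaw": 0}, {"delta_pos": [0, 0, 0], "angular": [0, 0, 0], "jaw": 200}, {"delta_pos": [0, 0, 0], "angular": [0, 0, 0], "jaw": 200}, {"delta_pos": [0, 0, 0], "angular": [0, 0, 0], "jaw": 200}, {"delta_pos": [0, 0, 0], "angular": [0, 0, 0], "jaw": 200}], "newtons": 80}}

```text
clock: 2.45
ee_pos: [597.6, -166.0, 12.2]
ee_rot: [2.519, 1.873, 0.003]
contact_force: [-0.4, 0.5, 5.3]
grip_width: 35.4
grip_force: 81.5
```

{"op": "step_arm", "data": {"increments": [{"delta_pos": [0, 0, 0], "angular": [0, 0, 0], "jaw": 255}, {"delta_pos": [0, 0, 0], "angular": [0, 0, 0], "jaw": 255}, {"delta_pos": [0, 0, 0], "angular": [0, 0, 0], "jaw": 255}]}}

```text
clock: 2.82
ee_pos: [597.6, -166.0, 12.3]
ee_rot: [2.519, 1.873, 0.003]
contact_force: [-1.0, 0.2, 6.0]
grip_width: 35.2
grip_force: 81.5
```

{"op": "step_arm", "data": {"increments": [{"delta_pos": [0, 0, -0.3], "angular": [0, 0, 0], "jaw": 255}, {"delta_pos": [0, 0, -0.4], "angular": [0, 0, 0], "jaw": 255}, {"delta_pos": [0, 0, -0.4], "angular": [0, 0, 0], "jaw": 255}, {"delta_pos": [0, 0, -0.4], "angular": [0, 0, 0], "jaw": 255}, {"delta_pos": [0, 0, -0.32], "angular": [0, 0, 0], "jaw": 255}, {"delta_pos": [0.271, -0.134, 0], "angular": [0, 0, 0], "jaw": 255}, {"delta_pos": [0.271, -0.134, 0], "angular": [0, 0, 0], "jaw": 255}, {"delta_pos": [0.271, -0.134, 0], "angular": [0, 0, 0], "jaw": 255}, {"delta_pos": [0.271, -0.134, 0], "angular": [0, 0, 0], "jaw": 255}, {"delta_pos": [0.271, -0.134, 0], "angular": [0, 0, 0], "jaw": 255}]}}

```text
clock: 4.08
ee_pos: [565.3, 14.2, 227.9]
ee_rot: [-2.52, -1.873, 0.003]
contact_force: [-0.1, 0.5, -4.3]
grip_width: 35.2
grip_force: 81.3
```

{"op": "step_arm", "data": {"increments": [{"delta_pos": [0, 0, 0], "angular": [0, 0, -0.198], "jaw": 255}, {"delta_pos": [0, 0, 0], "angular": [0, 0, -0.198], "jaw": 255}, {"delta_pos": [0, 0, 0], "angular": [0, 0, -0.198], "jaw": 255}, {"delta_pos": [0, 0, 0], "angular": [0, 0, -0.198], "jaw": 255}, {"delta_pos": [0, 0, 0], "angular": [0, 0, -0.198], "jaw": 255}, {"delta_pos": [0, 0, 0], "angular": [0, 0, -0.198], "jaw": 255}, {"delta_pos": [0, 0, 0], "angular": [0, 0, -0.198], "jaw": 255}, {"delta_pos": [0, 0, 0], "angular": [0, 0, -0.198], "jaw": 255}, {"delta_pos": [0, 0, 0], "angular": [0, 0, -0.198], "jaw": 255}, {"delta_pos": [0, 0, 0], "angular": [0, 0, 0], "jaw": 255}]}}

```text
clock: 5.32
ee_pos: [565.6, 13.0, 227.9]
ee_rot: [-0.724, -3.055, 0.001]
contact_force: [0.4, 0.4, -4.1]
grip_width: 34.8
grip_force: 81.1
```

```bash
python3 - <<'E'
from station import env
from h import *
c=wrist(env,"w2");s=env.state();print(s["ee_pos"],s["ee_rot"],s["clock"],s["grip_width"],s["joints"])
for n in("scene","side"):
    c=env.camera(n);cv2.imwrite(f"pics/{n}2.png",c["color"]);np.savez(f"{n}2.npz",**c)
E
```

```text
[565.71949819  13.07806501 228.11150801] [-7.24950042e-01 -3.05487312e+00  8.03552276e-04] 5.375 35.234688082512164 [ 2.31237612e-02  3.75450268e-01  1.83988624e-01  1.38128188e+00
 -1.92029996e-05  4.89122479e-01]
```

View pics/w2.png

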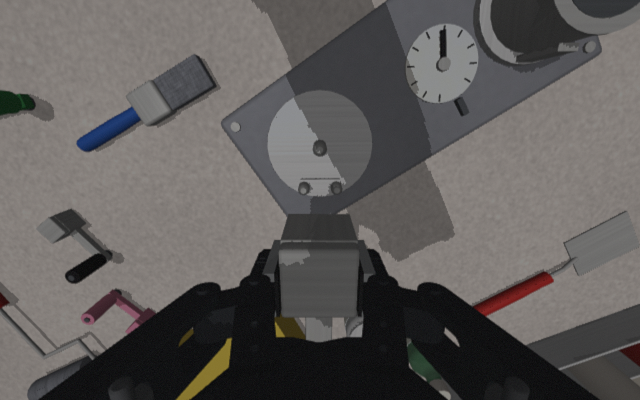

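Wrist view with the handle held: post tip at (320,147), pin tips at (304,187) and (336,187) sitting symmetrically below it. The held hub is centred at column ~319, and the dial is at (442,63).

```bash
python3 - <<'E'
from h import *
c=load("w2");t=np.array([565.72,13.08,228.1]);T=R.from_rotvec([-.72495,-3.05487,0]).as_matrix()
g=cv2.cvtColor(c["color"],cv2.COLOR_BGR2GRAY)
for n,u,v,z in[("post",320,146.5,106),("plate",320,143.5,75),("pinL",304,187,96.5),("pinR",336.5,187,96.5),("dial",443,64,60),("ptr",443,32,62),("zero",459,102,63)]:
    p=on(c,u,v,z);print(n,p.round(1),(T.T@(p-t)).round(1))
# edges of plate along row and column
print("row143",g[143,260:276],g[143,364:380]); print("col320",g[84:98,300],g[190:206,320])
print("postrows",g[136:160,320],"cols",g[147,308:332]);print("pins",g[187,294:348])
a=lambda p:np.degrees(np.arctan2(p[1],p[0]))
d=on(c,443,64,62);print(a(on(c,443,32,62)-d),a(on(c,459,102,62)-d),"toolx",a(T[:,0]))
# hub front-bottom edge in image (held)
for y in(-18,18):print(proj(c,t+T@np.array([18,y,12.3])),proj(c,t+T@np.array([18,y,-33.7])))
cv2.imwrite("pics/c3.png",np.vstack([cv2.resize(c["color"][85:215,250:390],None,fx=4,fy=4,interpolation=2)]))
E
```

```text
post [523.5  33.6 106. ] [ 46.7  -0.6 122.2]
plate [523.8  33.5  75. ] [ 46.3  -0.5 153.2]
pinL [553.4   0.6  96.5] [  5.2 -16.6 131.6]
pinR [568.   30.   96.5] [  5.3  16.2 131.6]
dial [510.1 179.1  60. ] [124.  123.4 168.3]
ptr [483.1 187.6  62. ] [152.  118.8 166.3]
zero [551.6 180.7  63. ] [ 87.7 143.5 165.2]
row143 [ 95  95  94  93  92  93  94 113 141 144 141 141 143 143 142 142] [95 95 95 96 96 95 95 94 71 62 60 61 62 61 61 62]
col320 [62 63 61 63 60 59 61 61 60 65 82 93 93 92] [136 135 134 133 136 126  87  62  61  60  62  62  61  63  62  61]
postrows [ 92  92  91  84  54  51  53  57  59  61  68  77  80  79  81  86  88  84
  63  64  97 138 139 136] cols [140 140 141 141 135  73  70  78  63  66  75  80  77  74  64  58  55  52
  61  93  95  93  94  93]
pins [135 133 136 134  96  69  76  83  88  89  81  71  67  62  53  61  90  98
 127 138 138 138 138 137 137 138 137 137 138 137 136 137 138 136 112  92
  73  51  50  60  62  65  68  68  65  59  57  58  87  92  93  93  93  88]
160.83356005803088 4.052204993512396 toolx 153.30019366933703
[291.03083947 216.80953907] [280.88764749 254.38854477]
[352.17610507 216.91381154] [364.27395831 254.5423407 ]
```

View pics/c3.png

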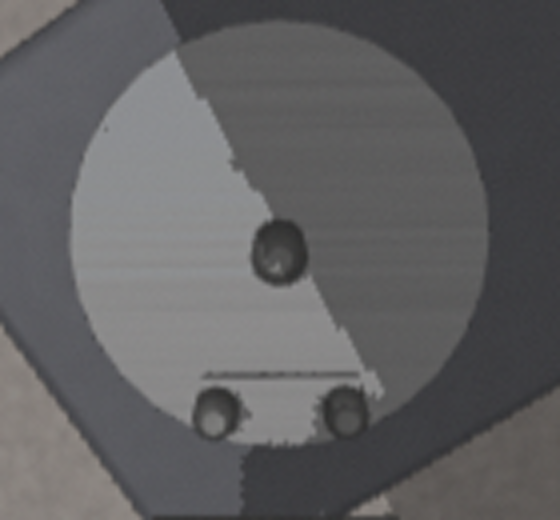

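The crop shows the plate spanning 70–489 by 20–445, the post tip highlight at (277,258) and pin tips at (214,420) and (345,418). Next I'll measure the held hub's edges numerically.

```bash
python3 - <<'E'
from h import *
c=load("w2");t=np.array([565.72,13.08,228.1]);T=R.from_rotvec([-.72495,-3.05487,0]).as_matrix()
g=cv2.cvtColor(c["color"],cv2.COLOR_BGR2GRAY)
tl=lambda u,v,z:(T.T@(on(c,u,v,z)-t)).round(1)
print("post",tl(319.4,149.3,107),"pins",tl(303.4,189.7,97),tl(336.2,189.4,97))
e=[tl(267.5,143,75),tl(372.2,143,75),tl(320,90,75),tl(320,196.3,75)];print(e,(e[0]+e[1])/2,(e[2]+e[3])/2)
for col in(300,320,340):print(col,g[205:325:1,col].tolist())
for row in(225,235,290):print(row,g[row,275:300].tolist(),g[row,340:372].tolist())
E
```

```text
post [ 44.2  -1.2 121.2] pins [  2.5 -17.2 131.1] [  2.9  15.9 131.1]
[array([ 46.8, -55.1, 153.2]), array([ 46.9,  53.7, 153.2]), array([ 98.2,  -0.7, 153.3]), array([-10.9,  -0.3, 153.1])] [ 46.85  -0.7  153.2 ] [ 43.65  -0.5  153.2 ]
300 [88, 88, 89, 89, 90, 89, 89, 88, 82, 57, 55, 56, 54, 54, 56, 56, 55, 55, 52, 56, 56, 55, 55, 56, 55, 55, 55, 55, 56, 57, 55, 55, 55, 55, 64, 93, 102, 61, 49, 54, 55, 56, 57, 61, 76, 89, 98, 104, 109, 114, 114, 116, 115, 115, 112, 111, 113, 112, 111, 103, 81, 80, 79, 81, 78, 79, 79, 79, 78, 77, 78, 77, 77, 77, 76, 76, 76, 78, 78, 78, 77, 78, 77, 77, 78, 78, 77, 77, 75, 79, 79, 82, 79, 79, 78, 79, 78, 79, 79, 78, 76, 77, 77, 75, 76, 76, 76, 78, 80, 81, 80, 78, 96, 125, 118, 94, 92, 88, 90, 91]
320 [61, 63, 62, 62, 63, 62, 62, 63, 62, 51, 51, 51, 50, 51, 51, 52, 49, 49, 50, 52, 50, 52, 51, 50, 51, 50, 49, 52, 51, 52, 50, 51, 50, 50, 52, 65, 75, 57, 50, 51, 50, 51, 49, 52, 59, 67, 71, 74, 76, 80, 80, 79, 79, 79, 78, 76, 80, 78, 79, 78, 79, 80, 81, 81, 80, 79, 78, 77, 78, 79, 79, 77, 78, 77, 76, 76, 76, 77, 78, 79, 78, 78, 76, 78, 76, 77, 77, 78, 78, 7
[... 659 characters left out ...]
8, 130, 133, 126, 63, 50, 53, 55, 56, 56, 55, 54, 54, 54, 54, 53, 54, 55, 54] [52, 50, 50, 50, 51, 52, 51, 51, 51, 53, 51, 51, 57, 84, 91, 91, 90, 89, 92, 124, 108, 123, 107, 103, 94, 92, 91, 92, 89, 92, 94, 93]
235 [133, 131, 130, 130, 130, 129, 111, 61, 53, 52, 55, 54, 56, 55, 53, 51, 54, 55, 53, 55, 53, 55, 55, 54, 53] [50, 52, 51, 49, 51, 49, 50, 50, 51, 53, 51, 51, 52, 52, 51, 56, 85, 93, 110, 133, 132, 131, 132, 134, 133, 133, 132, 132, 131, 129, 129, 129]
290 [21, 22, 20, 17, 16, 38, 69, 75, 77, 78, 77, 78, 76, 76, 78, 77, 77, 77, 78, 76, 77, 76, 76, 77, 77] [77, 77, 78, 77, 78, 79, 77, 76, 76, 77, 77, 78, 76, 77, 77, 74, 69, 32, 15, 15, 23, 25, 23, 18, 14, 12, 16, 17, 16, 19, 18, 18]
```

{"op": "step_arm", "data": {"increments": [{"delta_pos": [0.183, 0.004, 0], "angular": [0, 0, 0], "jaw": 255}, {"delta_pos": [0.18, 0, 0], "angular": [0, 0, 0], "jaw": 255}, {"delta_pos": [0, 0, 0.35], "angular": [0, 0, 0], "jaw": 255}, {"delta_pos": [0, 0, 0.35], "angular": [0, 0, 0], "jaw": 255}, {"delta_pos": [0, 0, 0.17], "angular": [0, 0, 0], "jaw": 255}, {"delta_pos": [0, 0, 0.04], "angular": [0, 0, 0], "jaw": 255}, {"delta_pos": [0, 0, 0.02], "angular": [0, 0, 0], "jaw": 255}]}}

```text
clock: 6.35
ee_pos: [528.3, 33.0, 117.9]
ee_rot: [0.722, 3.056, 0.001]
contact_force: [-0.3, 0.8, -4.3]
grip_width: 35.3
grip_force: 81.0
```

{"op": "step_arm", "data": {"increments": [{"delta_pos": [0, 0, 0.03], "angular": [0, 0, 0], "jaw": 255}, {"delta_pos": [0, 0, 0], "angular": [0, 0, 0], "jaw": 255}]}}

```text
clock: 6.6
ee_pos: [528.0, 33.0, 114.3]
ee_rot: [0.721, 3.056, 0.001]
contact_force: [-0.8, -0.4, -3.3]
grip_width: 35.0
grip_force: 81.0
```

{"op": "step_arm", "data": {"increments": [{"delta_pos": [0, 0, 0.03], "angular": [0, 0, 0], "jaw": 255}, {"delta_pos": [0, 0, 0.03], "angular": [0, 0, 0], "jaw": 255}, {"delta_pos": [0, 0, 0], "angular": [0, 0, 0], "jaw": 255}]}}

```text
clock: 6.98
ee_pos: [527.2, 33.0, 106.1]
ee_rot: [-0.721, -3.057, 0.0]
contact_force: [-0.2, -0.0, -4.4]
grip_width: 35.0
grip_force: 81.0
```

{"op": "step_arm", "data": {"increments": [{"delta_pos": [0, 0, 0.04], "angular": [0, 0, 0], "jaw": 255}, {"delta_pos": [0, 0, 0.04], "angular": [0, 0, 0], "jaw": 255}, {"delta_pos": [0, 0, 0.03], "angular": [0, 0, 0], "jaw": 255}, {"delta_pos": [0, 0, 0], "angular": [0, 0, 0], "jaw": 255}]}}

```text
clock: 7.48
ee_pos: [527.2, 33.0, 92.8]
ee_rot: [-0.721, -3.057, 0.0]
contact_force: [-0.3, -0.2, -2.9]
grip_width: 35.1
grip_force: 81.0
```

{"op": "step_arm", "data": {"increments": [{"delta_pos": [0, 0, 0.03], "angular": [0, 0, 0], "jaw": 255}, {"delta_pos": [0, 0, 0.016], "angular": [0, 0, 0], "jaw": 255}, {"delta_pos": [0, 0, 0], "angular": [0, 0, 0], "jaw": 255}]}}

```text
clock: 7.85
ee_pos: [527.4, 33.0, 87.6]
ee_rot: [-0.721, -3.057, 0.0]
contact_force: [-1.0, -0.6, -4.0]
grip_width: 35.0
grip_force: 81.0
```

{"op": "step_arm", "data": {"increments": [{"delta_pos": [0, 0, 0.012], "angular": [0, 0, 0], "jaw": 255}, {"delta_pos": [0, 0, 0], "angular": [0, 0, 0], "jaw": 255}]}}

```text
clock: 8.1
ee_pos: [527.7, 33.0, 87.2]
ee_rot: [0.721, 3.057, 0.0]
contact_force: [-3.5, 0.2, 2.6]
grip_width: 34.7
grip_force: 81.9
```

{"op": "step_arm", "data": {"increments": [{"delta_pos": [0, 0, 0], "angular": [0, 0, 0], "jaw": 0}, {"delta_pos": [0, 0, 0], "angular": [0, 0, 0], "jaw": 0}, {"delta_pos": [0, 0, 0], "angular": [0, 0, 0], "jaw": 0}, {"delta_pos": [0, 0, 0], "angular": [0, 0, 0], "jaw": 0}, {"delta_pos": [0, 0, -0.3], "angular": [0, 0, 0], "jaw": 0}, {"delta_pos": [0, 0, -0.4], "angular": [0, 0, 0], "jaw": 0}, {"delta_pos": [0, 0, -0.3], "angular": [0, 0, 0], "jaw": 0}, {"delta_pos": [0, 0, 0], "angular": [0, 0, 0], "jaw": 0}]}}

```text
clock: 9.1
ee_pos: [530.0, 33.2, 209.9]
ee_rot: [0.72, 3.051, 0.003]
contact_force: [1.0, 0.2, -0.6]
grip_width: 85.5
grip_force: 0.0
```

```bash
python3 - <<'E'
from station import env
from h import *
c=wrist(env,"w3");s=env.state();print(s["ee_pos"],s["ee_rot"],s["clock"],s["grip_width"],s["joints"])
d=env.camera("side");np.savez("side3.npz",**d)
a=cv2.resize(d["color"][200:350,240:360],(480,600),interpolation=2)[:400]
cv2.imwrite("pics/m3.png",np.hstack([c["color"][:,160:480],a]))
E
```

```text
[528.62188026  33.05726764 207.74028831] [7.20614507e-01 3.05435094e+00 1.59004217e-03] 9.15 85.46090132051584 [ 6.24601219e-02  3.07408909e-01  3.33255783e-02  1.29317962e+00
 -1.15873631e-05  5.25847238e-01]
```

View pics/m3.png

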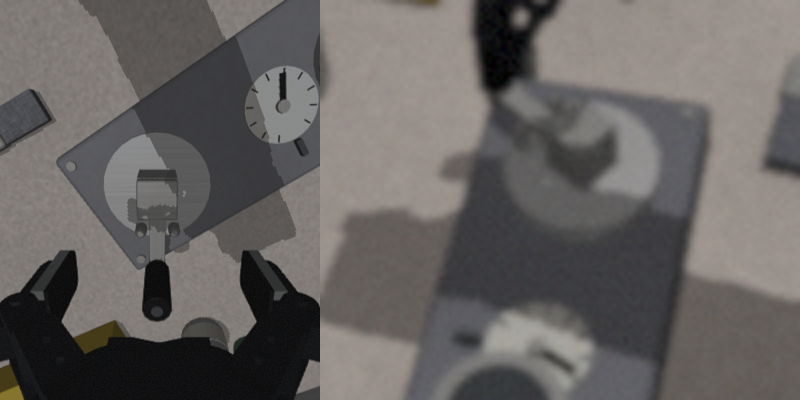

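The handle is seated: hub on the post, arm between the pins, grip top at about (316,306) in the full wrist view. The dial pointer still points away from the zero mark.

```bash
python3 - <<'E'
from h import *
c=load("w3");t=np.array([528.62,33.06,207.74]);T=R.from_rotvec([.7206,3.05435,.0016]).as_matrix()
tl=lambda u,v,z:(T.T@(on(c,u,v,z)-t)).round(1)
print("grip",tl(316,306,157),on(c,316,306,157),"hubtop L/R/front/back",tl(296.5,200,121),tl(338,200,121),tl(317,179,121),tl(317,221,121))
g=cv2.cvtColor(c["color"],cv2.COLOR_BGR2GRAY);print(g[165:240,316].tolist());print(g[285:325,316].tolist());print(g[305,296:336].tolist());print(np.degrees(np.arctan2(T[1,0],T[0,0])))
print("seat in tool",T.T@(np.array([527.4,33,87.5])-t))
a=lambda p:np.degrees(np.arctan2(p[1],p[0]))
d=on(c,443,106,62);print(a(on(c,443,70,62)-d),a(on(c,463,152,63)-d))
E
```

```text
grip [-77.9  -3.   51. ] [597.15693565  -4.42969214 157.        ] hubtop L/R/front/back [  3.1 -19.9  86.7] [ 3.1 16.  86.8] [21.7 -2.2 86.7] [-16.4  -2.2  86.8]
[136, 135, 135, 130, 101, 58, 54, 54, 56, 54, 52, 55, 64, 74, 55, 69, 95, 111, 118, 119, 117, 115, 116, 116, 117, 119, 119, 116, 116, 114, 114, 111, 110, 112, 113, 113, 111, 111, 112, 112, 105, 82, 79, 77, 79, 81, 78, 78, 78, 76, 78, 79, 79, 76, 72, 76, 78, 77, 79, 77, 78, 76, 77, 82, 90, 110, 111, 111, 111, 111, 112, 111, 112, 112, 111]
[14, 14, 13, 12, 12, 12, 14, 16, 12, 16, 10, 16, 23, 24, 25, 21, 23, 24, 23, 20, 24, 33, 49, 55, 56, 55, 55, 54, 54, 56, 54, 47, 28, 17, 19, 25, 68, 116, 129, 128]
[130, 130, 129, 129, 131, 127, 55, 20, 20, 18, 20, 21, 17, 21, 21, 18, 21, 22, 22, 22, 24, 22, 23, 20, 20, 19, 20, 20, 21, 18, 21, 18, 20, 20, 18, 56, 131, 131, 128, 127]
153.45022502435225
seat in tool [  1.43299884  -0.81188202 120.23492405]
161.16257163555127 3.7861582809816077
```

{"op": "step_arm", "data": {"increments": [{"delta_pos": [-0.346, -0.012, 0], "angular": [0, 0, 0], "jaw": 0}, {"delta_pos": [-0.346, 0, 0], "angular": [0, 0, 0], "jaw": 0}, {"delta_pos": [0, 0, 0.3], "angular": [0, 0, 0], "jaw": 0}, {"delta_pos": [0, 0, 0.3], "angular": [0, 0, 0], "jaw": 0}, {"delta_pos": [0, 0, 0.28], "angular": [0, 0, 0], "jaw": 0}, {"delta_pos": [0, 0, 0], "angular": [0, 0, 0], "jaw": 0}, {"delta_pos": [0, 0, 0], "angular": [0, 0, 0], "jaw": 255}, {"delta_pos": [0, 0, 0], "angular": [0, 0, 0], "jaw": 255}, {"delta_pos": [0, 0, 0], "angular": [0, 0, 0], "jaw": 255}, {"delta_pos": [0, 0, 0], "angular": [0, 0, 0], "jaw": 255}], "newtons": 40}}

```text
clock: 10.45
ee_pos: [602.1, -5.4, 102.1]
ee_rot: [0.721, 3.055, 0.001]
contact_force: [-0.7, 0.7, 2.7]
grip_width: 25.1
grip_force: 39.0
```

{"op": "step_arm", "data": {"increments": [{"delta_pos": [0, 0, 0], "angular": [0, 0, 0], "jaw": 255}, {"delta_pos": [0, 0, 0], "angular": [0, 0, 0], "jaw": 255}]}}

```text
clock: 10.7
ee_pos: [602.2, -5.4, 102.0]
ee_rot: [0.721, 3.055, 0.001]
contact_force: [0.1, 0.6, 5.7]
grip_width: 25.7
grip_force: 39.2
```

```bash
cat > tab.py <<'E'
import numpy as np,sys
def tab(th0,n=10,d=0.2,r=85.,off=(0,0)):
    th=th0+d*np.arange(n+1); P=np.round(r/120*np.c_[np.cos(th),np.sin(th)],3); P[0]=P[0]+np.array(off)/120
    print(", ".join('{"delta_pos": [%.3f, %.3f, 0], "angular": [0, 0, 0], "jaw": 255}'%tuple(q) for q in np.diff(P,axis=0)))
E
python3 -c "
from tab import *
for k in range(3): tab(np.radians(180.6)+2*k)"
```

```text
{"delta_pos": [0.015, -0.141, 0], "angular": [0, 0, 0], "jaw": 255}, {"delta_pos": [0.044, -0.135, 0], "angular": [0, 0, 0], "jaw": 255}, {"delta_pos": [0.069, -0.123, 0], "angular": [0, 0, 0], "jaw": 255}, {"delta_pos": [0.092, -0.107, 0], "angular": [0, 0, 0], "jaw": 255}, {"delta_pos": [0.112, -0.087, 0], "angular": [0, 0, 0], "jaw": 255}, {"delta_pos": [0.126, -0.063, 0], "angular": [0, 0, 0], "jaw": 255}, {"delta_pos": [0.137, -0.036, 0], "angular": [0, 0, 0], "jaw": 255}, {"delta_pos": [0.141, -0.009, 0], "angular": [0, 0, 0], "jaw": 255}, {"delta_pos": [0.140, 0.020, 0], "angular": [0, 0, 0], "jaw": 255}, {"delta_pos": [0.133, 0.047, 0], "angular": [0, 0, 0], "jaw": 255}
{"delta_pos": [0.122, 0.073, 0], "angular": [0, 0, 0], "jaw": 255}, {"delta_pos": [0.104, 0.095, 0], "angular": [0, 0, 0], "jaw": 255}, {"delta_pos": [0.084, 0.114, 0], "angular": [0, 0, 0], "jaw": 255}, {"delta_pos": [0.059, 0.129, 0], "angular": [0, 0, 0], "jaw": 255}, {"delta_pos": [0.032, 0.137, 0], "angular": [0, 0, 0], "jaw": 255}, {"delta_pos": [0.005, 0.142, 0], "angular": [0, 0, 0], "jaw": 255}, {"del
[... 264 characters left out ...]
 255}
{"delta_pos": [-0.116, 0.080, 0], "angular": [0, 0, 0], "jaw": 255}, {"delta_pos": [-0.130, 0.055, 0], "angular": [0, 0, 0], "jaw": 255}, {"delta_pos": [-0.139, 0.029, 0], "angular": [0, 0, 0], "jaw": 255}, {"delta_pos": [-0.141, 0.000, 0], "angular": [0, 0, 0], "jaw": 255}, {"delta_pos": [-0.139, -0.028, 0], "angular": [0, 0, 0], "jaw": 255}, {"delta_pos": [-0.130, -0.055, 0], "angular": [0, 0, 0], "jaw": 255}, {"delta_pos": [-0.117, -0.079, 0], "angular": [0, 0, 0], "jaw": 255}, {"delta_pos": [-0.099, -0.102, 0], "angular": [0, 0, 0], "jaw": 255}, {"delta_pos": [-0.077, -0.118, 0], "angular": [0, 0, 0], "jaw": 255}, {"delta_pos": [-0.051, -0.132, 0], "angular": [0, 0, 0], "jaw": 255}
```

{"op": "step_arm", "data": {"increments": [{"delta_pos": [0.015, -0.141, 0], "angular": [0, 0, 0], "jaw": 255}, {"delta_pos": [0.044, -0.135, 0], "angular": [0, 0, 0], "jaw": 255}, {"delta_pos": [0.069, -0.123, 0], "angular": [0, 0, 0], "jaw": 255}, {"delta_pos": [0.092, -0.107, 0], "angular": [0, 0, 0], "jaw": 255}, {"delta_pos": [0.112, -0.087, 0], "angular": [0, 0, 0], "jaw": 255}]}}

```text
clock: 11.32
ee_pos: [535.2, -51.4, 102.1]
ee_rot: [0.721, 3.053, 0.004]
contact_force: [1.8, 4.4, 5.6]
grip_width: 25.2
grip_force: 39.7
```

{"op": "step_arm", "data": {"increments": [{"delta_pos": [0.126, -0.063, 0], "angular": [0, 0, 0], "jaw": 255}, {"delta_pos": [0.137, -0.036, 0], "angular": [0, 0, 0], "jaw": 255}, {"delta_pos": [0.141, -0.009, 0], "angular": [0, 0, 0], "jaw": 255}, {"delta_pos": [0.14, 0.02, 0], "angular": [0, 0, 0], "jaw": 255}, {"delta_pos": [0.133, 0.047, 0], "angular": [0, 0, 0], "jaw": 255}]}}

```text
clock: 11.95
ee_pos: [460.5, -20.5, 102.2]
ee_rot: [0.722, 3.051, -0.001]
contact_force: [2.6, -1.9, 5.0]
grip_width: 24.7
grip_force: 39.9
```

{"op": "step_arm", "data": {"increments": [{"delta_pos": [0.122, 0.073, 0], "angular": [0, 0, 0], "jaw": 255}, {"delta_pos": [0.104, 0.095, 0], "angular": [0, 0, 0], "jaw": 255}, {"delta_pos": [0.084, 0.114, 0], "angular": [0, 0, 0], "jaw": 255}, {"delta_pos": [0.059, 0.129, 0], "angular": [0, 0, 0], "jaw": 255}, {"delta_pos": [0.032, 0.137, 0], "angular": [0, 0, 0], "jaw": 255}, {"delta_pos": [0.005, 0.142, 0], "angular": [0, 0, 0], "jaw": 255}, {"delta_pos": [-0.024, 0.139, 0], "angular": [0, 0, 0], "jaw": 255}, {"delta_pos": [-0.051, 0.132, 0], "angular": [0, 0, 0], "jaw": 255}, {"delta_pos": [-0.076, 0.119, 0], "angular": [0, 0, 0], "jaw": 255}, {"delta_pos": [-0.099, 0.102, 0], "angular": [0, 0, 0], "jaw": 255}]}}

```text
clock: 13.2
ee_pos: [505.3, 116.0, 102.1]
ee_rot: [0.721, 3.058, -0.0]
contact_force: [-3.3, 0.0, 10.9]
grip_width: 25.1
grip_force: 40.2
```

{"op": "step_arm", "data": {"increments": [{"delta_pos": [-0.116, 0.08, 0], "angular": [0, 0, 0], "jaw": 255}, {"delta_pos": [-0.13, 0.055, 0], "angular": [0, 0, 0], "jaw": 255}, {"delta_pos": [-0.139, 0.029, 0], "angular": [0, 0, 0], "jaw": 255}, {"delta_pos": [-0.141, 0, 0], "angular": [0, 0, 0], "jaw": 255}, {"delta_pos": [-0.139, -0.028, 0], "angular": [0, 0, 0], "jaw": 255}, {"delta_pos": [-0.13, -0.055, 0], "angular": [0, 0, 0], "jaw": 255}, {"delta_pos": [-0.117, -0.079, 0], "angular": [0, 0, 0], "jaw": 255}, {"delta_pos": [-0.099, -0.102, 0], "angular": [0, 0, 0], "jaw": 255}, {"delta_pos": [-0.077, -0.118, 0], "angular": [0, 0, 0], "jaw": 255}, {"delta_pos": [-0.051, -0.132, 0], "angular": [0, 0, 0], "jaw": 255}]}}

```text
clock: 14.45
ee_pos: [610.1, 17.2, 102.1]
ee_rot: [0.72, 3.055, 0.004]
contact_force: [-0.0, 3.6, 6.6]
grip_width: 24.9
grip_force: 39.6
```

```bash
python3 - <<'E'
from station import env
from tab import *
s=env.state();p=s["ee_pos"];print(p,s["contact_force"],s["clock"]);d=np.array(p[:2])-[527.4,33];print(np.linalg.norm(d),np.degrees(np.arctan2(d[1],d[0])),"expected",-27.2-np.degrees(6))
for k in range(3,7): tab(np.radians(180.6)+2*k)
E
```

```text
[610.13761465  17.23610697 102.06777219] [-0.02609035  3.56213465  6.59138416] 14.45
84.22596512984238 -10.787202996312327 expected -370.9746770784939
{"delta_pos": [-0.024, -0.140, 0], "angular": [0, 0, 0], "jaw": 255}, {"delta_pos": [0.003, -0.141, 0], "angular": [0, 0, 0], "jaw": 255}, {"delta_pos": [0.032, -0.138, 0], "angular": [0, 0, 0], "jaw": 255}, {"delta_pos": [0.059, -0.128, 0], "angular": [0, 0, 0], "jaw": 255}, {"delta_pos": [0.083, -0.115, 0], "angular": [0, 0, 0], "jaw": 255}, {"delta_pos": [0.104, -0.096, 0], "angular": [0, 0, 0], "jaw": 255}, {"delta_pos": [0.121, -0.073, 0], "angular": [0, 0, 0], "jaw": 255}, {"delta_pos": [0.133, -0.047, 0], "angular": [0, 0, 0], "jaw": 255}, {"delta_pos": [0.140, -0.021, 0], "angular": [0, 0, 0], "jaw": 255}, {"delta_pos": [0.141, 0.008, 0], "angular": [0, 0, 0], "jaw": 255}
{"delta_pos": [0.137, 0.036, 0], "angular": [0, 0, 0], "jaw": 255}, {"delta_pos": [0.127, 0.063, 0], "angular": [0, 0, 0], "jaw": 255}, {"delta_pos": [0.112, 0.086, 0], "angular": [0, 0, 0], "jaw": 255}, {"delta_pos": [0.093, 0.107, 0], "angular": [0, 0, 0], "
[... 1107 characters left out ...]
w": 255}
{"delta_pos": [-0.062, -0.127, 0], "angular": [0, 0, 0], "jaw": 255}, {"delta_pos": [-0.036, -0.137, 0], "angular": [0, 0, 0], "jaw": 255}, {"delta_pos": [-0.008, -0.141, 0], "angular": [0, 0, 0], "jaw": 255}, {"delta_pos": [0.021, -0.140, 0], "angular": [0, 0, 0], "jaw": 255}, {"delta_pos": [0.047, -0.133, 0], "angular": [0, 0, 0], "jaw": 255}, {"delta_pos": [0.074, -0.121, 0], "angular": [0, 0, 0], "jaw": 255}, {"delta_pos": [0.095, -0.104, 0], "angular": [0, 0, 0], "jaw": 255}, {"delta_pos": [0.115, -0.083, 0], "angular": [0, 0, 0], "jaw": 255}, {"delta_pos": [0.129, -0.059, 0], "angular": [0, 0, 0], "jaw": 255}, {"delta_pos": [0.137, -0.032, 0], "angular": [0, 0, 0], "jaw": 255}
```

Tracking is excellent, so I'll continue.

{"op": "step_arm", "data": {"increments": [{"delta_pos": [-0.024, -0.14, 0], "angular": [0, 0, 0], "jaw": 255}, {"delta_pos": [0.003, -0.141, 0], "angular": [0, 0, 0], "jaw": 255}, {"delta_pos": [0.032, -0.138, 0], "angular": [0, 0, 0], "jaw": 255}, {"delta_pos": [0.059, -0.128, 0], "angular": [0, 0, 0], "jaw": 255}, {"delta_pos": [0.083, -0.115, 0], "angular": [0, 0, 0], "jaw": 255}, {"delta_pos": [0.104, -0.096, 0], "angular": [0, 0, 0], "jaw": 255}, {"delta_pos": [0.121, -0.073, 0], "angular": [0, 0, 0], "jaw": 255}, {"delta_pos": [0.133, -0.047, 0], "angular": [0, 0, 0], "jaw": 255}, {"delta_pos": [0.14, -0.021, 0], "angular": [0, 0, 0], "jaw": 255}, {"delta_pos": [0.141, 0.008, 0], "angular": [0, 0, 0], "jaw": 255}]}}

```text
clock: 15.7
ee_pos: [477.9, -36.6, 102.1]
ee_rot: [0.722, 3.052, 0.001]
contact_force: [4.6, 0.4, 4.9]
grip_width: 25.2
grip_force: 39.9
```

{"op": "step_arm", "data": {"increments": [{"delta_pos": [0.137, 0.036, 0], "angular": [0, 0, 0], "jaw": 255}, {"delta_pos": [0.127, 0.063, 0], "angular": [0, 0, 0], "jaw": 255}, {"delta_pos": [0.112, 0.086, 0], "angular": [0, 0, 0], "jaw": 255}, {"delta_pos": [0.093, 0.107, 0], "angular": [0, 0, 0], "jaw": 255}, {"delta_pos": [0.069, 0.123, 0], "angular": [0, 0, 0], "jaw": 255}, {"delta_pos": [0.044, 0.134, 0], "angular": [0, 0, 0], "jaw": 255}, {"delta_pos": [0.016, 0.141, 0], "angular": [0, 0, 0], "jaw": 255}, {"delta_pos": [-0.012, 0.141, 0], "angular": [0, 0, 0], "jaw": 255}, {"delta_pos": [-0.04, 0.135, 0], "angular": [0, 0, 0], "jaw": 255}, {"delta_pos": [-0.066, 0.126, 0], "angular": [0, 0, 0], "jaw": 255}]}}

```text
clock: 16.95
ee_pos: [482.8, 106.7, 102.1]
ee_rot: [0.721, 3.058, -0.002]
contact_force: [-3.5, -0.7, 12.3]
grip_width: 25.2
grip_force: 40.1
```

{"op": "step_arm", "data": {"increments": [{"delta_pos": [-0.089, 0.109, 0], "angular": [0, 0, 0], "jaw": 255}, {"delta_pos": [-0.11, 0.09, 0], "angular": [0, 0, 0], "jaw": 255}, {"delta_pos": [-0.125, 0.065, 0], "angular": [0, 0, 0], "jaw": 255}, {"delta_pos": [-0.136, 0.04, 0], "angular": [0, 0, 0], "jaw": 255}, {"delta_pos": [-0.141, 0.012, 0], "angular": [0, 0, 0], "jaw": 255}, {"delta_pos": [-0.14, -0.016, 0], "angular": [0, 0, 0], "jaw": 255}, {"delta_pos": [-0.135, -0.044, 0], "angular": [0, 0, 0], "jaw": 255}, {"delta_pos": [-0.123, -0.069, 0], "angular": [0, 0, 0], "jaw": 255}, {"delta_pos": [-0.106, -0.093, 0], "angular": [0, 0, 0], "jaw": 255}, {"delta_pos": [-0.087, -0.112, 0], "angular": [0, 0, 0], "jaw": 255}]}}

```text
clock: 18.2
ee_pos: [611.3, 41.4, 102.1]
ee_rot: [0.72, 3.056, 0.004]
contact_force: [0.2, 3.0, 7.9]
grip_width: 25.4
grip_force: 39.6
```

```bash
python3 - <<'E'
from station import env
from h import *
s=env.state();p=s["ee_pos"];print(p,s["contact_force"],s["clock"]);d=np.array(p[:2])-[527.4,33];print(np.linalg.norm(d),np.degrees(np.arctan2(d[1],d[0])),"expected",-27.2-np.degrees(12)+720)
c=wrist(env,"w4");D=np.array([510.1,177.5,61])
sd=env.camera("side");np.savez("side4.npz",**sd);sc=env.camera("scene");np.savez("scene4.npz",**sc)
for n,q in(("w",c),("side",sd),("scene",sc)): print(n,proj(q,D))
cr=lambda q,h:cv2.resize(q["color"][max(0,int(proj(q,D)[1])-h):,max(0,int(proj(q,D)[0])-h):][:2*h,:2*h],(266,266),interpolation=2)
cv2.imwrite("pics/m4.png",np.hstack([cr(c,50),cr(sd,25),cr(sc,25)]))
E
```

```text
[611.30090651  41.35044245 102.07858312] [0.21272632 3.02539327 7.892532  ] 18.2
84.31543157737026 5.683784275548694 expected 5.25064584301208
w [461.99102199 -30.95017097]
side [294.26906491 288.60565911]
scene [373.35581641 134.79927886]
```

View pics/m4.png

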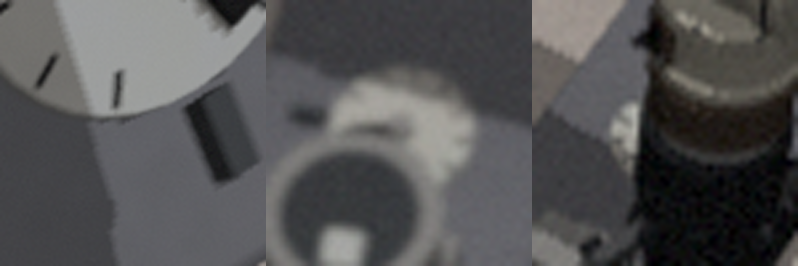

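The side crop (middle) shows the black pointer just short of the zero mark. I'll measure the remaining angle numerically.

```bash
python3 - <<'E'
from h import *
C=np.array([511,177.])
for n in("side0","side4","w2","w3","w4"):
    c=load(n);g=cv2.cvtColor(c["color"],cv2.COLOR_BGR2GRAY).astype(np.float32)
    ang=np.radians(np.arange(-30,185,3)); out=[]
    # dial disc centre bias: white-mask circle fit on plane
    ys,xs=np.where(g>150); W=np.array([on(c,u,v,61)[:2] for u,v in zip(xs,ys) if np.linalg.norm(on(c,u,v,61)[:2]-C)<45])
    b=C
    if len(W)>50:
        (x,y),r=cv2.minEnclosingCircle(W.astype(np.float32));b=np.array([x,y]);print(n,"circle",b,r)
    for b in(b,C):
      P=lambda a,r:proj(c,[b[0]+r*np.cos(a),b[1]+r*np.sin(a),62])
      for rr in((12,26),(38,46)):
        m=np.array([np.mean([cv2.getRectSubPix(g,(1,1),tuple(map(float,P(a,r))))[0,0] for r in np.linspace(*rr,8)]) for a in ang])
        i=np.argsort(m)[:6];print(n,rr,[(round(float(np.degrees(ang[k]))),int(m[k])) for k in i])
E
```

```text
side0 circle [513.50817871 171.30187988] 32.49467468261719
side0 (12, 26) [(159, 79), (156, 82), (162, 83), (153, 90), (165, 93), (81, 94)]
side0 (38, 46) [(96, 55), (105, 55), (102, 55), (84, 55), (87, 56), (90, 56)]
side0 (12, 26) [(81, 74), (72, 74), (78, 74), (84, 74), (75, 74), (69, 74)]
side0 (38, 46) [(87, 55), (93, 55), (69, 55), (66, 56), (96, 56), (90, 56)]
side4 circle [512.76208496 175.21676636] 33.15587615966797
side4 (12, 26) [(75, 76), (78, 76), (81, 77), (72, 77), (84, 77), (87, 78)]
side4 (38, 46) [(54, 55), (93, 56), (51, 56), (90, 56), (87, 56), (75, 56)]
side4 (12, 26) [(72, 71), (75, 71), (69, 71), (78, 72), (81, 72), (84, 72)]
side4 (38, 46) [(51, 55), (48, 55), (90, 56), (78, 56), (87, 56), (72, 56)]
w2 (12, 26) [(162, 20), (165, 21), (159, 22), (156, 23), (153, 42), (168, 59)]
w2 (38, 46) [(3, 25), (0, 47), (9, 53), (6, 54), (84, 63), (111, 63)]
w2 (12, 26) [(162, 20), (165, 21), (159, 22), (156, 23), (153, 42), (168, 59)]
w2 (38, 46) [(3, 25), (0, 47), (9, 53), (6, 54), (84, 63), (111, 63)]
w3 (12, 26) [(165, 20), (162, 21), (159, 21), (156, 22), (153, 49), (168, 49)]
w3 (38, 46) [(3, 30), (9, 52), (0, 52), (6, 52), (111, 62), (108, 64)]
w3 (12, 26) [(165, 20), (162, 21), (159, 21), (156, 22), (153, 49), (168, 49)]
w3 (38, 46) [(3, 30), (9, 52), (0, 52), (6, 52), (111, 62), (108, 64)]
w4 circle [528.51403809 177.57156372] 21.878999710083008
w4 (12, 26) [(120, 26), (117, 27), (123, 28), (126, 31), (114, 31), (111, 36)]
w4 (38, 46) [(150, 17), (144, 23), (147, 24), (141, 25), (138, 53), (153, 69)]
w4 (12, 26) [(54, 44), (57, 45), (51, 45), (60, 45), (93, 46), (48, 46)]
w4 (38, 46) [(141, 19), (135, 23), (138, 23), (3, 30), (0, 30), (132, 34)]
```

{"op": "step_arm", "data": {"increments": [{"delta_pos": [-0.062, -0.127, 0], "angular": [0, 0, 0], "jaw": 255}, {"delta_pos": [-0.036, -0.137, 0], "angular": [0, 0, 0], "jaw": 255}, {"delta_pos": [-0.008, -0.141, 0], "angular": [0, 0, 0], "jaw": 255}, {"delta_pos": [0.021, -0.14, 0], "angular": [0, 0, 0], "jaw": 255}, {"delta_pos": [0.047, -0.133, 0], "angular": [0, 0, 0], "jaw": 255}, {"delta_pos": [0.074, -0.121, 0], "angular": [0, 0, 0], "jaw": 255}, {"delta_pos": [0.095, -0.104, 0], "angular": [0, 0, 0], "jaw": 255}, {"delta_pos": [0.115, -0.083, 0], "angular": [0, 0, 0], "jaw": 255}, {"delta_pos": [0, 0, 0], "angular": [0, 0, 0], "jaw": 255}, {"delta_pos": [0, 0, 0], "angular": [0, 0, 0], "jaw": 255}]}}

```text
clock: 19.6
ee_pos: [530.3, -51.7, 102.0]
ee_rot: [0.722, 3.057, 0.001]
contact_force: [-2.1, 0.1, 9.2]
grip_width: 24.6
grip_force: 40.2
```

```bash
python3 - <<'E'
from station import env
from h import *
s=env.state();p=s["ee_pos"];print(p,s["clock"]);d=np.array(p[:2])-[527.4,33];print(np.linalg.norm(d),np.degrees(np.arctan2(d[1],d[0])))
w=wrist(env,"w5");sd=env.camera("side");np.savez("side5.npz",**sd);sc=env.camera("scene");np.savez("scene5.npz",**sc)
for n,c in(("w",w),("scene",sc),("side",sd)):
    g=cv2.cvtColor(c["color"],cv2.COLOR_BGR2GRAY).astype(np.float32)
    for C in((511,177),(513.5,171.5)) if n=="side" else ((511,177),(511,179.5)):
      print(n,proj(c,[*C,62]).round())
      for rr in((10,24),(38,46)):
        P=lambda a,r:proj(c,[C[0]+r*np.cos(a),C[1]+r*np.sin(a),62])
        print(rr,[(a,int(np.mean([cv2.getRectSubPix(g,(1,1),tuple(map(float,P(np.radians(a),r))))[0,0] for r in np.linspace(*rr,8)]))) for a in range(-48,64,4)])
E
```

```text
[530.25750092 -51.72726682 101.95337849] 19.6
84.77543898379467 -88.06838203928031
w [662.  34.]
(10, 24) [(-48, 154), (-44, 154), (-40, 154), (-36, 154), (-32, 154), (-28, 154), (-24, 154), (-20, 154), (-16, 154), (-12, 154), (-8, 154), (-4, 154), (0, 154), (4, 154), (8, 154), (12, 154), (16, 154), (20, 154), (24, 154), (28, 154), (32, 153), (36, 153), (40, 153), (44, 153), (48, 153), (52, 153), (56, 153), (60, 153)]
(38, 46) [(-48, 94), (-44, 95), (-40, 94), (-36, 93), (-32, 93), (-28, 95), (-24, 96), (-20, 95), (-16, 95), (-12, 96), (-8, 95), (-4, 98), (0, 106), (4, 116), (8, 128), (12, 143), (16, 155), (20, 155), (24, 155), (28, 154), (32, 154), (36, 154), (40, 154), (44, 154), (48, 153), (52, 154), (56, 153), (60, 153)]
w [666.  32.]
(10, 24) [(-48, 154), (-44, 154), (-40, 154), (-36, 154), (-32, 154), (-28, 154), (-24, 154), (-20, 154), (-16, 154), (-12, 154), (-8, 154), (-4, 154), (0, 154), (4, 154), (8, 154), (12, 154), (16, 154), (20, 153), (24, 154), (28, 153), (32, 153), (36, 153), (40, 153), (44, 153), (48, 153), (52, 153), (56, 153), (60, 153)]
(38, 46) [(-48, 92), (-44,
[... 2139 characters left out ...]
, (40, 62), (44, 59), (48, 59), (52, 63), (56, 74), (60, 80)]
side [294. 286.]
(10, 24) [(-48, 161), (-44, 162), (-40, 162), (-36, 162), (-32, 161), (-28, 159), (-24, 157), (-20, 153), (-16, 148), (-12, 141), (-8, 131), (-4, 117), (0, 102), (4, 86), (8, 76), (12, 76), (16, 80), (20, 92), (24, 103), (28, 109), (32, 113), (36, 115), (40, 116), (44, 116), (48, 115), (52, 113), (56, 110), (60, 107)]
(38, 46) [(-48, 94), (-44, 94), (-40, 94), (-36, 94), (-32, 96), (-28, 94), (-24, 94), (-20, 96), (-16, 96), (-12, 97), (-8, 98), (-4, 96), (0, 90), (4, 79), (8, 64), (12, 58), (16, 71), (20, 91), (24, 105), (28, 115), (32, 123), (36, 118), (40, 102), (44, 77), (48, 61), (52, 58), (56, 57), (60, 58)]
```

```bash
python3 - <<'E'
from h import *
c=load("scene5");g=cv2.cvtColor(c["color"],cv2.COLOR_BGR2GRAY).astype(np.float32)
S=8;x=np.arange(460,565,1/S*4);y=np.arange(230,125,-1/S*4) # 0.5mm grid, top view
X,Y=np.meshgrid(x,y);uv=np.array([proj(c,[a,b,61]) for a,b in zip(X.ravel(),Y.ravel())]).astype(np.float32).reshape(*X.shape,2)
t=cv2.remap(g,uv[...,0],uv[...,1],cv2.INTER_LINEAR).astype(np.uint8)
W=lambda p:np.array([460+p[0]*.5,230-p[1]*.5])
m=cv2.morphologyEx((t>125).astype(np.uint8),cv2.MORPH_CLOSE,cv2.getStructuringElement(2,(25,25)))
k=max(cv2.findContours(m,0,1)[0],key=cv2.contourArea);h=cv2.convexHull(k);e=cv2.fitEllipse(h);C=W(e[0]);print("dial",C,np.array(e[1])*.5)
for th in(60,75):
    n,l,st,ce=cv2.connectedComponentsWithStats((t<th).astype(np.uint8))
    for i in range(1,n):
        p=W(ce[i]);d=p-C
        if np.linalg.norm(d)<55 and st[i,4]>30:
            ys,xs=np.where(l==i);vx,vy,_,_=cv2.fitLine(np.c_[xs,ys].astype(np.float32),2,0,.01,.01).ravel()
            print(th,st[i,4],p.round(1),"r",np.linalg.norm(d).round(1),"dir from C",np.degrees(np.arctan2(d[1],d[0])).round(1),"axis",np.degrees(np.arctan2(-vy,vx)).round(1))
cv2.imwrite("pics/top5.png",t)
E
```

```text
dial [509.68489456 178.02788162] [71.84597778 72.99163818]
60 603 [556.5 182. ] r 47.0 dir from C 4.9 axis 3.2
60 331 [526.  182.6] r 16.9 dir from C 15.6 axis 6.0
75 92 [503.5 228.8] r 51.1 dir from C 96.9 axis -14.3
75 117 [523.8 223.8] r 47.9 dir from C 72.8 axis 34.2
75 62 [515.5 222.2] r 44.5 dir from C 82.5 axis 24.2
75 68 [482.5 220.3] r 50.3 dir from C 122.7 axis -19.3
75 36 [494.7 218.6] r 43.3 dir from C 110.3 axis 23.1
75 911 [556.2 182.3] r 46.8 dir from C 5.2 axis -0.3
75 503 [525.6 182.4] r 16.5 dir from C 15.3 axis 6.8
```

{"op": "step_arm", "data": {"increments": [{"delta_pos": [0.129, -0.059, 0], "angular": [0, 0, 0], "jaw": 255}, {"delta_pos": [0, 0, 0], "angular": [0, 0, 0], "jaw": 255}, {"delta_pos": [0, 0, 0], "angular": [0, 0, 0], "jaw": 255}, {"delta_pos": [0, 0, 0], "angular": [0, 0, 0], "jaw": 0}, {"delta_pos": [0, 0, 0], "angular": [0, 0, 0], "jaw": 0}, {"delta_pos": [0, 0, 0], "angular": [0, 0, 0], "jaw": 0}, {"delta_pos": [0, 0, 0], "angular": [0, 0, 0], "jaw": 0}, {"delta_pos": [0, 0, -0.3], "angular": [0, 0, 0], "jaw": 0}, {"delta_pos": [0, 0, -0.4], "angular": [0, 0, 0], "jaw": 0}, {"delta_pos": [0, 0, -0.4], "angular": [0, 0, 0], "jaw": 0}]}}

```text
clock: 21.0
ee_pos: [513.7, -50.8, 233.7]
ee_rot: [-0.721, -3.057, 0.0]
contact_force: [1.1, -0.2, -0.5]
grip_width: 85.9
grip_force: 0.0
```

{"op": "step_arm", "data": {"increments": [{"delta_pos": [0.186, 0.372, 0], "angular": [0, 0, 0], "jaw": 0}, {"delta_pos": [0.186, 0.372, 0], "angular": [0, 0, 0], "jaw": 0}, {"delta_pos": [0, 0, 0], "angular": [0, 0, 0], "jaw": 0}, {"delta_pos": [0, 0, 0], "angular": [0, 0, 0], "jaw": 0}]}}

```text
clock: 21.5
ee_pos: [513.8, 48.9, 232.5]
ee_rot: [-0.72, -3.058, 0.001]
contact_force: [-0.2, 0.2, 0.4]
grip_width: 85.0
grip_force: 0.0
```

```bash
python3 - <<'E'
from station import env
from h import *
w=wrist(env,"w6");c=w
print(proj(c,[511,177,61]),proj(c,[527,33,121]),env.state()["ee_pos"])
g=cv2.cvtColor(c["color"],cv2.COLOR_BGR2GRAY).astype(np.float32)
x=np.arange(460,565,.5);y=np.arange(230,125,-.5)
X,Y=np.meshgrid(x,y);uv=np.array([proj(c,[a,b,61]) for a,b in zip(X.ravel(),Y.ravel())]).astype(np.float32).reshape(*X.shape,2)
t=cv2.remap(g,uv[...,0],uv[...,1],cv2.INTER_LINEAR).astype(np.uint8)
W=lambda p:np.array([460+p[0]*.5,230-p[1]*.5])
m=cv2.morphologyEx((t>125).astype(np.uint8),cv2.MORPH_CLOSE,cv2.getStructuringElement(2,(25,25)))
k=max(cv2.findContours(m,0,1)[0],key=cv2.contourArea);h=cv2.convexHull(k);e=cv2.fitEllipse(h);C=W(e[0]);print("dial",C,np.array(e[1])*.5)
for th in(40,55):
    n,l,st,ce=cv2.connectedComponentsWithStats((t<th).astype(np.uint8))
    for i in range(1,n):
        p=W(ce[i]);d=p-C
        if np.linalg.norm(d)<55 and st[i,4]>60:
            ys,xs=np.where(l==i);vx,vy,_,_=cv2.fitLine(np.c_[xs,ys].astype(np.float32),2,0,.01,.01).ravel()
            print(th,st[i,4],p.round(1),"r",np.linalg.norm(d).round(1),"dir",np.degrees(np.arctan2(d[1],d[0])).round(1),"axis",np.degrees(np.arctan2(-vy,vx)).round(1))
E
```

```text
[424.53040105 129.26876912] [311.79814009 216.26309617] [513.85253232  48.39990187 232.52330254]
dial [511.86964417 186.16522217] [69.30030823 92.77487946]
40 133 [554.5 179.5] r 43.1 dir -8.9 axis -1.1
40 388 [529.6 179.1] r 19.1 dir -21.6 axis 4.3
55 477 [499.9 226.7] r 42.3 dir 106.5 axis 3.0
55 534 [503.  219.8] r 34.8 dir 104.7 axis 4.5
55 407 [555.4 180.9] r 43.8 dir -6.9 axis 4.4
55 454 [529.8 179.2] r 19.2 dir -21.3 axis 4.0
```

The pointer axis is at 4.1° and the zero mark at 4.4°, so they are aligned.

```bash
python3 -c "
from station import env
print(env.hand_in())"
```

```text
the job is handed in; nothing more can be done
None
```

The handle is fitted and released, I cranked it clockwise by its grip, and the dial pointer stands within about 0.5° of the zero mark; the job is handed in, but no verdict came back. I did not re-check the hub's seating after the final release, or the roller, brush and small tin.

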